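# Find the rocking outlet-box cover and press it home

## Task

One of the four orange covers on the outlet boxes is not clipped in. With closed fingertips press near the edge of the covers, one after another, until you find the one that rocks, then press that cover firmly in the middle until it sits fully down on its box, flat and no longer rocking. Do not lift the covers or push them sideways off their boxes, leave the carton, tape roll and screwdriver where they are, and finish with the hand clear.

Things in the scene. Friction and masses are not known exactly. Their poses are not given: they have to be found in the camera images.
- tray: White board, 270 x 270 x 16 mm, with a wooden strip 10 mm high round its edge, fixed; origin at the centre of its underside, on the bench; z up. Four steel outlet boxes are fixed in it, centres at x, y = +-60 mm, each under an orange cover. All covers start level, tops 60 mm above the bench: the boxes are let in to different depths, so looks and height do not tell which is loose.
- cover_1: Orange plastic cover, 85 x 85 mm: a flat 3 mm plate with a 12 mm skirt outside the walls of a 75 x 75 x 45 mm box (3 mm of play all round). Origin: centre of the plate's underside, 3 mm below its top; z up, x and y parallel to the tray's. Loose, 40 to 80 g. On the tray at its -x, -y place. The one unclipped cover may be any of the four.
- cover_2: Like cover_1, at the tray's -x, +y place. Three covers lie solidly on their rims and do not give. The unclipped one balances 5 mm above its rim on a 12 mm wide post under its middle: about 1 N, 25 to 35 mm from the middle on any side, tips it some 0.15 rad until its plate meets the rim (2 to 5 mm down under the finger). It falls back level when let go.
- cover_3: Like cover_1, at the tray's +x, -y place. Seating the unclipped cover: its post has no spring; it yields to about 14 N pressed at the middle of the cover (within some 8 mm), sinks while pushed and stays down. The cover is home, solid on its rim, when it has sunk 5 mm. Pressing near the edge only tips it.
- cover_4: Like cover_1, at the tray's +x, +y place.
- carton: Bystander: small red lamp carton, 65 x 65 x 70 mm tall, 0.18 kg, loose on the bench about 235 mm from the tray's centre on its +y side; origin at the centre of its underside.
- tape: Bystander: roll of blue tape lying flat, 90 mm across, 24 mm high, 0.12 kg, loose on the bench about 240 mm from the tray's centre on its -y side; origin at the centre of its underside.
- driver: Bystander: screwdriver, 190 mm long, lying on the bench beyond the tray's +x side, roughly along the tray's y; its x axis runs along it towards the tip.
Not all that is in view belongs to the job. Leave any red look-alike of the cover_4 alone.

How it is judged:
By the outcome, as a careful person would: the job done as asked, in the order asked, and still so for the second after the job is handed in, with the robot touching nothing.
It also fails if it takes over 45 s, if anything falls off the work surface, if the arm or the gripper's body presses on something with over 40 N, if the wrist force passes 120 N, or if a joint passes its speed limit or range.

## Robot

A 6-joint arm with a two-finger parallel gripper is mounted at the origin on the work surface. World frame = base frame: x ahead of the robot, y to its left, z up, the work surface at z = 0. Lengths are in mm, angles in rad, forces in N, time in s.
With the tool pointing down it reaches from about 400 to 825 mm from the base axis. Payload 7 kg.
Tool frame: the origin (TCP) lies between the finger pads; the fingertips stand 8 mm ahead of it and the grasp point (between the pads) lies 11 mm behind it; z points along the fingers, y is the direction in which the jaws open and shut (so a half turn about z gives the same grasp; the last joint's range is limited). The gripper opens to 88 mm and grips with 3 to 60 N. Pads are 19 mm wide; open, the fingers measure 130 mm over their backs; the gripper's body (78 mm by 193 mm) begins 47 mm behind the grasp point.
Start: joints at [-0.924, 0.359, 0.012, 0, -1.224, -0.288], TCP at [236.999, -632.002, 234.561] pointing down, gripper open.
Joint ranges: [-3.07, 3.07], [-1.43, 2.12], [-1.02, 1.25], [-3.03, 1.67], [-3.05, -0], [-3.03, 3.03]. Speed limits (rad/s): [2.39, 2.39, 3.01, 3.14, 3.14, 3.14].

## Interface

Orientations are given as a unit quaternion [x, y, z, w].
In Python, from bench import manip, vision, order gives the robot as it stands. The module is installed in compiled form; this text tells all that it offers.
- The arm moves only by the tool move_arm, never from a script. Its argument "motion" is a list of rows, each an object with "travel": the shift along the tool's x, y, z in cm, a list of three; "twist": the turn about the tool's z in rad; "hand": the gripper command: -1 is fully open, 1 is shut, values between are in proportion. A call has 1 to 20 rows; each row is the pose to reach, as a shift and turn from the pose measured when the call began, along the tool's axes at that moment; what a row does not reach only later rows make up. A row lasts 1/10 s, in which the tool goes at most 50 mm and 8.59 degrees, less where a joint would pass 70% of its speed; a pose out of reach is approached as far as the arm can. A call with a gripper value outside its range is refused whole. The fingers move at their own pace and stop on an object; "grip_force" is the grip in N (left out, the last holds). Time passes only in rows, so rows that repeat a pose let the fingers close. It gives the time, the measured TCP pose, the force and the opening at its end, in the units of the state.
- manip.sense(): the state, without advancing time (a new reading comes with each control period).
- vision.camera(name): name is "scene" or "top"; returns a dict with "frame" (420x560x3 uint8, red, green, blue), "intrinsics" (3x3 intrinsics, pixels), "xyz" and "rotation" of the camera in the world. Camera axes: x right, y down, z forward; pixel columns grow to the right and rows downward; lengths in mm; the calibration is good to about 2 mm. A picture is of the moment at which its call begins. There is no depth.
- order.hand_in(): hands the job in, once; it reports no verdict.
Trained networks look in the newest picture that a camera, given by its name, has taken for a name from the list of things; names that differ only in an ending like _2 or _b are one class to them, and where a whole thing is asked for, a point or a joint stands for the part that bears it (a point fixed in the world has none). Each returns a list of dicts, best first, with "p" (0 to 1); they miss things now and then, are a little off and sometimes report something else, mostly with a low value. They report only what shows in the picture. A call takes as long as a camera call. They do not tell look-alikes from the thing itself.
- vision.trace(target, camera): "pixels" (420x560 bool, what is visible of it) and "extent" ([left, top, right, bottom] in pixels, round what is visible of it).
The state is a dict: "t": time; "joints": joint angles; "qd": joint speeds; "joint_efforts": joint torques, N m; "tcp_pos": TCP position; "eef_rot": TCP orientation; "force": force on the tool from outside, world axes, zero at the start; "moment": the same for the moment, N m; "width": finger opening in mm.
Only numpy, scipy, OpenCV 4.12 (cv2) and the standard library are available. Lean on these libraries where they do the work, as an engineer would, in place of code of your own. Each camera call takes 0.05 s, during which the arm holds its last target.

## Working session

There is one attempt and no reset: what is moved stays moved. The work goes in short steps, Python scripts to look and compute and a tool call to move; the robot and the scene stay as the last step left them, time stands still between calls to the robot, and variables do not carry over. Pictures are saved under pics/ and viewed, and the job is handed in when it is done.

Besides the shell and the picture viewer there is one more tool, called as name(argument=value, ...) on one line, values as JSON. move_arm: Moves the arm, as the interface text tells. Its arguments: {"type":"object","properties":{"motion":{"type":"array","items":{"type":"object","properties":{"travel":{"type":"array","items":{"type":"number"}},"twist":{"type":"number"},"hand":{"type":"number"}}}},"grip_force":{"type":"number"}},"required":["motion"]}

```bash
mkdir -p pics
cat > h.py <<'E'
from bench import manip, vision, order
import numpy as np, cv2
def ray(c,u,v):
    K=np.array(c["intrinsics"]);R=np.array(c["rotation"])
    return np.array(c["xyz"]),R@np.linalg.solve(K,[u,v,1])
def at(c,u,v,z):
    o,d=ray(c,u,v); return o+d*(z-o[2])/d[2]
def proj(c,p):
    R=np.array(c["rotation"]);q=R.T@(np.array(p)-np.array(c["xyz"]));k=np.array(c["intrinsics"])@q
    return k[:2]/k[2]
E
python3 - <<'E'
from h import *
for n in("top","scene"):
    c=vision.camera(n); cv2.imwrite(f"pics/{n}0.png",c["frame"][:,:,::-1])
    print(n,c["xyz"],np.round(c["rotation"],3).tolist(),np.array(c["intrinsics"]).tolist())
    for t in("cover_1","tray","carton","tape","driver"):
        for r in vision.trace(t,n):
            m=r["pixels"]; 
            cn=max(cv2.findContours(m.astype(np.uint8),0,2)[0],key=cv2.contourArea)
            (x,y),s,a=cv2.minAreaRect(cn)
            print(n,t,round(r["p"],2),r["extent"],m.sum(),(round(x,1),round(y,1)),np.round(s),round(a,1), np.round(at(c,x,y,60 if 'cover' in t else 0)))
s=manip.sense();print(s["t"],s["eef_rot"],s["force"],s["tcp_pos"],s["width"])
E
```

```text
top [ 432.4077532    30.77066343 1087.50615639] [-0.702, 0.708, -0.058, 0.055] [[524.1924251778162, 0.0, 273.32043307495877], [0.0, 524.1924251778162, 214.75173176807874], [0.0, 0.0, 1.0]]Traceback (most recent call last):
  File "<stdin>", line 10, in <module>
  File "h.py", line 7, in at
    o,d=ray(c,u,v); return o+d*(z-o[2])/d[2]
        ~~~^^^^^^^
  File "h.py", line 5, in ray
    return np.array(c["xyz"]),R@np.linalg.solve(K,[u,v,1])
                              ~^~~~~~~~~~~~~~~~~~~~~~~~~~~
ValueError: matmul: Input operand 1 has a mismatch in its core dimension 0, with gufunc signature (n?,k),(k,m?)->(n?,m?) (size 3 is different from 4)
```

```bash
sed -i 's/np.array(c\["rotation"\])/Rotation.from_quat(c["rotation"]).as_matrix()/; 1a from scipy.spatial.transform import Rotation' h.py
python3 - <<'E'
from h import *
for n in("top","scene"):
    c=vision.camera(n); cv2.imwrite(f"pics/{n}0.png",c["frame"][:,:,::-1])
    print(n,c["xyz"],np.round(c["rotation"],3).tolist())
    for t in("cover_1","tray","carton","tape","driver"):
        for r in vision.trace(t,n):
            m=r["pixels"]; 
            cn=max(cv2.findContours(m.astype(np.uint8),0,2)[0],key=cv2.contourArea)
            (x,y),s,a=cv2.minAreaRect(cn)
            print(n,t,round(r["p"],2),r["extent"],m.sum(),(round(x,1),round(y,1)),np.round(s),round(a,1), np.round(at(c,x,y,60 if 'cover' in t else 0)))
s=manip.sense();print(s["t"],s["eef_rot"],s["force"],s["tcp_pos"],s["width"])
E
```

```text
top [ 432.4077532    30.77066343 1087.50615639] [-0.702, 0.708, -0.058, 0.055]
top cover_1 0.98 [216.6, 252.7, 260.7, 296.4] 1916 (236.5, 274.0) [44. 43.] 90.0 [482. 100.  60.]
top cover_1 0.86 [124.9, 142.0, 181.3, 196.0] 1729 (152.6, 167.5) [42. 42.] 36.9 [697. 269.  60.]
top cover_1 0.8 [216.0, 194.4, 261.1, 235.9] 1869 (236.0, 213.7) [43. 44.] 87.6 [601. 101.  60.]
top cover_1 0.69 [273.5, 249.7, 317.5, 297.0] 1910 (297.9, 272.0) [44. 44.] 87.8 [485. -20.  60.]
top cover_1 0.63 [122.6, 294.8, 177.1, 343.5] 1861 (148.9, 317.1) [44. 44.] 19.3 [401. 268.  60.]
top cover_1 0.58 [276.9, 193.5, 320.6, 234.8] 1841 (295.7, 211.9) [43. 43.] 88.3 [604. -18.  60.]
top tray 0.79 [200.3, 177.7, 336.9, 316.2] 10270 (266.6, 245.5) [133. 135.] 88.4 [543.  41.   0.]
top tray 0.7 [273.9, 192.5, 320.7, 235.2] 1886 (296.0, 212.0) [44. 44.] 90.0 [614. -21.   0.]
top carton 0.81 [126.6, 222.7, 172.3, 261.0] 1442 (148.3, 241.5) [38. 40.] 80.5 [554. 287.   0.]
top tape 0.61 [357.5, 195.8, 403.1, 241.2] 843 (380.5, 219.5) [45. 42.] 26.6 [ 596. -198.    0.]
top driver 0.86 [226.3, 152.5, 313.5, 170.1] 644
[... 584 characters left out ...]
19.5) [29. 44.] 67.2 [488. 110.  60.]
scene tray 0.85 [220.1, 192.2, 367.0, 283.2] 3687 (291.7, 227.4) [ 89. 130.] 64.7 [529.  33.   0.]
scene carton 0.69 [325.3, 254.1, 372.9, 305.0] 1601 (347.2, 279.0) [45. 44.] 32.9 [524. 253.   0.]
scene tape 0.81 [210.0, 178.7, 242.2, 202.2] 595 (227.0, 188.5) [25. 32.] 90.0 [ 587. -208.    0.]
scene driver 0.74 [209.0, 228.8, 229.8, 254.9] 354 (218.1, 241.7) [34. 12.] 66.8 [713. -17.   0.]
scene driver 0.23 [300.3, 207.4, 348.4, 235.4] 985 (323.8, 219.5) [30. 43.] 66.4 [440.  51.   0.]
0.7 [-1.78452338e-01  9.83948557e-01 -1.85276853e-05  1.14171246e-05] [-0.22596635 -0.04512161 -0.1679457 ] [ 237.00923484 -632.00438774  234.59631001] 87.76504213629832
```

View pics/top0.png

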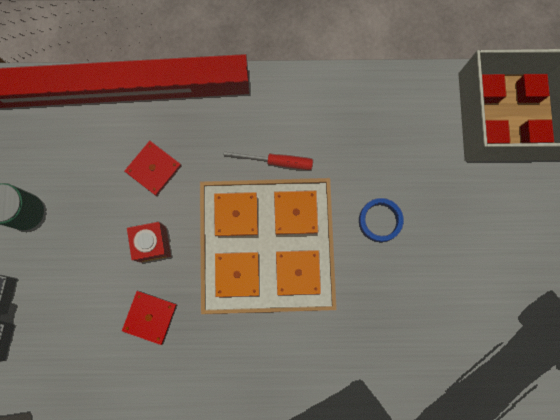

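View pics/scene0.png

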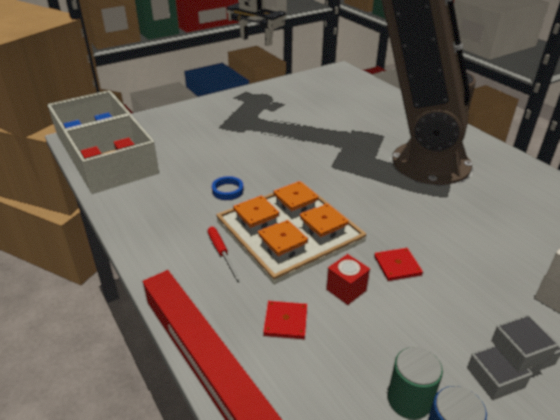

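move_arm(motion=[{"travel": [-47.3,47.6,10.5],"twist": 0.32,"hand": 1},{"travel": [-47.3,47.6,10.5],"twist": 0.32,"hand": 1},{"travel": [-47.3,47.6,10.5],"twist": 0.32,"hand": 1},{"travel": [-47.3,47.6,10.5],"twist": 0.32,"hand": 1},{"travel": [-47.3,47.6,10.5],"twist": 0.32,"hand": 1},{"travel": [-47.3,47.6,10.5],"twist": 0.32,"hand": 1},{"travel": [-47.3,47.6,10.5],"twist": 0.32,"hand": 1},{"travel": [-47.3,47.6,10.5],"twist": 0.32,"hand": 1},{"travel": [-47.3,47.6,10.5],"twist": 0.32,"hand": 1},{"travel": [-47.3,47.6,10.5],"twist": 0.32,"hand": 1},{"travel": [-47.3,47.6,10.5],"twist": 0.32,"hand": 1},{"travel": [-47.3,47.6,10.5],"twist": 0.32,"hand": 1},{"travel": [-47.3,47.6,10.5],"twist": 0.32,"hand": 1},{"travel": [-47.3,47.6,10.5],"twist": 0.32,"hand": 1},{"travel": [-47.3,47.6,10.5],"twist": 0.32,"hand": 1},{"travel": [-47.3,47.6,10.5],"twist": 0.32,"hand": 1},{"travel": [-47.3,47.6,10.5],"twist": 0.32,"hand": 1},{"travel": [-47.3,47.6,10.5],"twist": 0.32,"hand": 1},{"travel": [-47.3,47.6,10.5],"twist": 0.32,"hand": 1},{"travel": [-47.3,47.6,10.5],"twist": 0.32,"hand": 1}], grip_force=20)

```text
t: 2.7
tcp_pos: [512.6, -20.8, 129.8]
eef_rot: [-0.019, 1.0, 0.0, 0.0]
force: [-0.6, 0.8, 0.0]
width: 0.5
```

move_arm(motion=[{"travel": [0,0,3],"twist": 0,"hand": 1},{"travel": [0,0,5],"twist": 0,"hand": 1},{"travel": [0,0,5.7],"twist": 0,"hand": 1},{"travel": [0,0,5.7],"twist": 0,"hand": 1},{"travel": [0,0,5.7],"twist": 0,"hand": 1}])

```text
t: 3.2
tcp_pos: [513.3, -20.8, 73.6]
eef_rot: [-0.019, 1.0, 0.0, 0.001]
force: [0.2, -0.2, 1.1]
width: 0.5
```

Run:
```python
from h import *
s=manip.sense();print(s["t"],s["tcp_pos"],s["force"])
ims=[]
for n in("top","scene"):
    c=vision.camera(n); 
    p=np.array(s["tcp_pos"]); u=proj(c,[545,40,60]).astype(int)
    im=c["frame"][:,:,::-1].copy()
    for q in [(485,-20),(482,100),(604,-18),(601,101)]:
        a=proj(c,[*q,60]); cv2.circle(im,tuple(int(round(t)) for t in a),1,(255,0,0),-1)
    ims.append(cv2.resize(im[u[1]-75:u[1]+75,u[0]-70:u[0]+70],None,fx=2.8,fy=2.8,interpolation=2))
cv2.imwrite("pics/a1.png",np.hstack(ims))
```

```text
3.2 [513.26197101 -20.84959404  73.56390708] [ 0.22051161 -0.19719499  1.08879342]
```

View pics/a1.png

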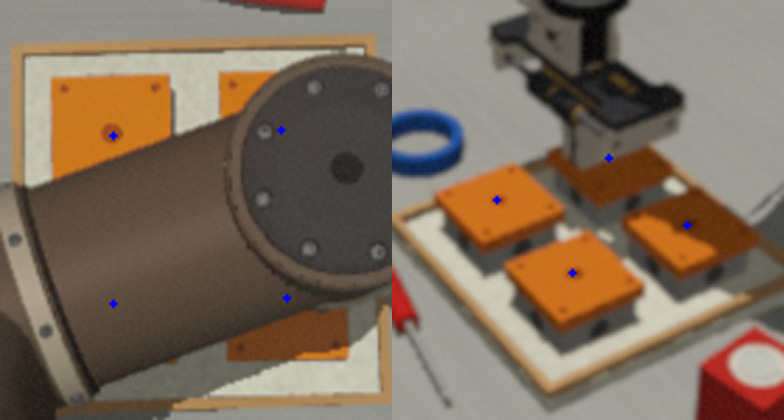

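The overlaid centres fall on the cover marks in both views, and the fingertip stands over the +x half of cover_1. I'll press down slowly now.

move_arm(motion=[{"travel": [0,0,0.4],"hand": 1,"twist": 0},{"travel": [0,0,0.55],"hand": 1,"twist": 0},{"travel": [0,0,0.65],"hand": 1,"twist": 0},{"travel": [0,0,0.65],"hand": 1,"twist": 0}])

```text
t: 3.7
tcp_pos: [513.7, -20.6, 68.3]
eef_rot: [-0.019, 1.0, 0.0, 0.001]
force: [-2.4, 1.3, 9.6]
width: 0.7
```

Cover_1 is solid: 9.6 N with no travel below 68.3 (TCP). Next is cover_3.

move_arm(motion=[{"travel": [0,0,-1.5],"hand": 1,"twist": 0},{"travel": [-2,0,-2],"hand": 1,"twist": 0},{"travel": [-5,0,-2],"hand": 1,"twist": 0},{"travel": [-6.1,0,-2],"hand": 1,"twist": 0},{"travel": [-6.1,0,-2],"hand": 1,"twist": 0},{"travel": [-6.1,0,-0.8],"hand": 1,"twist": 0},{"travel": [-6.1,0,-0.2],"hand": 1,"twist": 0},{"travel": [-6.1,0,-0.1],"hand": 1,"twist": 0},{"travel": [-6.1,0,0],"hand": 1,"twist": 0},{"travel": [-6.1,0,0.1],"hand": 1,"twist": 0},{"travel": [-6.1,0,0.1],"hand": 1,"twist": 0}])

```text
t: 4.8
tcp_pos: [573.1, -18.5, 68.2]
eef_rot: [-0.019, 1.0, -0.0, 0.001]
force: [-7.7, 0.9, 14.1]
width: 0.5
```

Cover_3 is solid too (14 N, no sinking). There was some side force, so I'll let the arm settle before the next contact. Next is cover_4.

move_arm(motion=[{"travel": [0,0,-1.5],"hand": 1,"twist": 0},{"travel": [-0.1,3,-2],"hand": 1,"twist": 0},{"travel": [-0.3,7.5,-2],"hand": 1,"twist": 0},{"travel": [-0.45,11.9,-2],"hand": 1,"twist": 0},{"travel": [-0.45,11.9,-2],"hand": 1,"twist": 0},{"travel": [-0.45,11.9,-1.5],"hand": 1,"twist": 0},{"travel": [-0.45,11.9,-0.8],"hand": 1,"twist": 0},{"travel": [-0.45,11.9,-0.5],"hand": 1,"twist": 0},{"travel": [-0.45,11.9,-0.3],"hand": 1,"twist": 0},{"travel": [-0.45,11.9,-0.2],"hand": 1,"twist": 0},{"travel": [-0.45,11.9,-0.1],"hand": 1,"twist": 0},{"travel": [-0.45,11.9,0],"hand": 1,"twist": 0},{"travel": [-0.45,11.9,0.1],"hand": 1,"twist": 0},{"travel": [-0.45,11.9,0.1],"hand": 1,"twist": 0}])

```text
t: 6.2
tcp_pos: [573.0, 100.6, 67.2]
eef_rot: [-0.019, 1.0, -0.0, 0.001]
force: [0.6, 0.9, -0.4]
width: 0.4
```

move_arm(motion=[{"travel": [0,0,0.1],"hand": 1,"twist": 0},{"travel": [0,0,0.15],"hand": 1,"twist": 0},{"travel": [0,0,0.2],"hand": 1,"twist": 0},{"travel": [0,0,0.2],"hand": 1,"twist": 0}])

```text
t: 6.6
tcp_pos: [573.2, 100.7, 65.7]
eef_rot: [-0.02, 1.0, -0.0, 0.001]
force: [-1.2, -0.1, 4.5]
width: 0.1
```

Run:
```python
from h import *
s=manip.sense();print(s["t"],s["tcp_pos"],s["force"])
c=vision.camera("scene"); u=proj(c,[570,80,60]).astype(int)
cv2.imwrite("pics/a2.png",cv2.resize(c["frame"][u[1]-60:u[1]+60,u[0]-70:u[0]+70,::-1],None,fx=5,fy=5,interpolation=2))
```

```text
6.6 [573.19950451 100.65415018  65.67667651] [-1.20425653 -0.11007175  4.4789924 ]
```

View pics/a2.png

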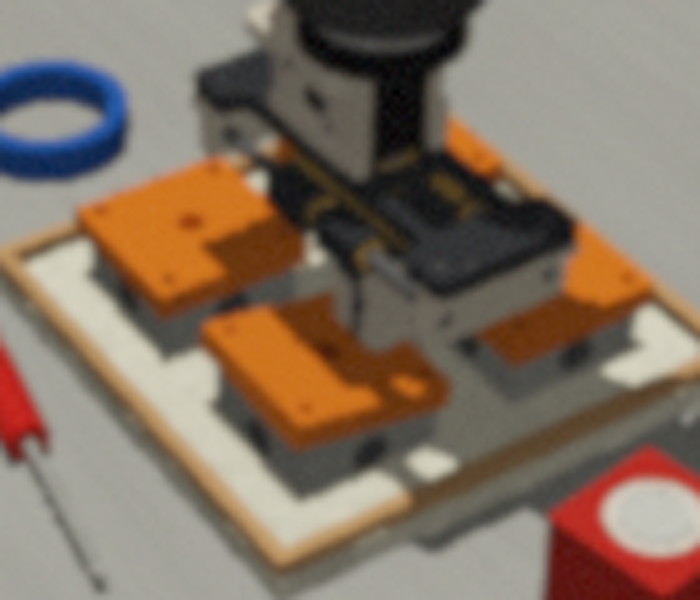

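Cover_4 tips: almost no force at first, about 2.3 mm of give, and its +x edge is raised in the picture. Now the press on its middle.

move_arm(motion=[{"travel": [0,0,-0.5],"hand": 1,"twist": 0},{"travel": [0,0,-1.5],"hand": 1,"twist": 0},{"travel": [-1.4,-0.03,-1.5],"hand": 1,"twist": 0},{"travel": [-2.8,-0.07,-1.5],"hand": 1,"twist": 0},{"travel": [-2.8,-0.07,-1.5],"hand": 1,"twist": 0},{"travel": [-2.8,-0.07,-1.5],"hand": 1,"twist": 0},{"travel": [-2.8,-0.07,-1.0],"hand": 1,"twist": 0},{"travel": [-2.8,-0.07,-0.6],"hand": 1,"twist": 0},{"travel": [-2.8,-0.07,-0.3],"hand": 1,"twist": 0},{"travel": [-2.8,-0.07,-0.2],"hand": 1,"twist": 0},{"travel": [-2.8,-0.07,-0.1],"hand": 1,"twist": 0},{"travel": [-2.8,-0.07,-0.1],"hand": 1,"twist": 0}])

```text
t: 7.85
tcp_pos: [600.8, 101.0, 67.7]
eef_rot: [-0.02, 1.0, -0.0, 0.001]
force: [-4.1, -1.0, 10.0]
width: 0.1
```

move_arm(motion=[{"travel": [0,0,0.15],"hand": 1,"twist": 0},{"travel": [0,0,0.25],"hand": 1,"twist": 0},{"travel": [0,0,0.35],"hand": 1,"twist": 0},{"travel": [0,0,0.45],"hand": 1,"twist": 0},{"travel": [0,0,0.55],"hand": 1,"twist": 0},{"travel": [0,0,0.6],"hand": 1,"twist": 0},{"travel": [0,0,0.65],"hand": 1,"twist": 0},{"travel": [0,0,0.7],"hand": 1,"twist": 0},{"travel": [0,0,0.7],"hand": 1,"twist": 0}])

```text
t: 8.75
tcp_pos: [600.9, 101.0, 63.2]
eef_rot: [-0.02, 1.0, -0.0, 0.001]
force: [-8.4, -0.5, 22.4]
width: 0.3
```

move_arm(motion=[{"travel": [0,0,0.2],"hand": 1,"twist": 0},{"travel": [0,0,0.3],"hand": 1,"twist": 0},{"travel": [0,0,0.33],"hand": 1,"twist": 0},{"travel": [0,0,0.33],"hand": 1,"twist": 0}])

```text
t: 9.15
tcp_pos: [600.9, 101.0, 63.2]
eef_rot: [-0.021, 1.0, -0.0, 0.002]
force: [-11.4, -0.1, 28.8]
width: 0.4
```

It is solid at 63.2, about 4.8 to 5 mm lower than before. Now I'll test the edge for rocking, first on the -x side and then on the +x side.

move_arm(motion=[{"travel": [0,0,-0.5],"hand": 1,"twist": 0},{"travel": [0,0,-1.5],"hand": 1,"twist": 0},{"travel": [1.4,0,-1.5],"hand": 1,"twist": 0},{"travel": [2.8,0,-1.5],"hand": 1,"twist": 0},{"travel": [2.8,0,-1.5],"hand": 1,"twist": 0},{"travel": [2.8,0,-1.5],"hand": 1,"twist": 0},{"travel": [2.8,0,-0.8],"hand": 1,"twist": 0},{"travel": [2.8,0,-0.4],"hand": 1,"twist": 0},{"travel": [2.8,0,-0.2],"hand": 1,"twist": 0},{"travel": [2.8,0,-0.1],"hand": 1,"twist": 0},{"travel": [2.8,0,0],"hand": 1,"twist": 0},{"travel": [2.8,0,0.1],"hand": 1,"twist": 0},{"travel": [2.8,0,0.1],"hand": 1,"twist": 0}])

```text
t: 10.45
tcp_pos: [572.8, 99.6, 63.3]
eef_rot: [-0.021, 1.0, -0.001, 0.002]
force: [-6.4, -0.2, 11.4]
width: 0.2
```

move_arm(motion=[{"travel": [0,0,-0.5],"hand": 1,"twist": 0},{"travel": [0,0,-1.5],"hand": 1,"twist": 0},{"travel": [-2,0,-1.5],"hand": 1,"twist": 0},{"travel": [-4,0,-1.5],"hand": 1,"twist": 0},{"travel": [-5.6,0,-1.5],"hand": 1,"twist": 0},{"travel": [-5.6,0,-1.5],"hand": 1,"twist": 0},{"travel": [-5.6,0,-1.5],"hand": 1,"twist": 0},{"travel": [-5.6,0,-0.8],"hand": 1,"twist": 0},{"travel": [-5.6,0,-0.4],"hand": 1,"twist": 0},{"travel": [-5.6,0,-0.2],"hand": 1,"twist": 0},{"travel": [-5.6,0,-0.1],"hand": 1,"twist": 0},{"travel": [-5.6,0,0],"hand": 1,"twist": 0},{"travel": [-5.6,0,0.1],"hand": 1,"twist": 0},{"travel": [-5.6,0,0.1],"hand": 1,"twist": 0}])

```text
t: 11.85
tcp_pos: [628.8, 102.1, 63.4]
eef_rot: [-0.021, 1.0, -0.001, 0.002]
force: [-2.3, -0.3, 6.3]
width: 0.5
```

Both edges are solid at 63.3 to 63.4. I'll lift and pull clear.

move_arm(motion=[{"travel": [0,0,-2],"hand": 1,"twist": 0},{"travel": [0,0,-6],"hand": 1,"twist": 0},{"travel": [0,0,-11],"hand": 1,"twist": 0},{"travel": [0,0,-16],"hand": 1,"twist": 0},{"travel": [0,0,-18],"hand": 1,"twist": 0},{"travel": [18,-45,-18],"hand": 1,"twist": 0},{"travel": [18,-45,-18],"hand": 1,"twist": 0},{"travel": [18,-45,-18],"hand": 1,"twist": 0},{"travel": [18,-45,-18],"hand": 1,"twist": 0},{"travel": [18,-45,-18],"hand": 1,"twist": 0},{"travel": [18,-45,-18],"hand": 1,"twist": 0},{"travel": [18,-45,-18],"hand": 1,"twist": 0},{"travel": [18,-45,-18],"hand": 1,"twist": 0},{"travel": [18,-45,-18],"hand": 1,"twist": 0},{"travel": [18,-45,-18],"hand": 1,"twist": 0},{"travel": [18,-45,-18],"hand": 1,"twist": 0},{"travel": [18,-45,-18],"hand": 1,"twist": 0},{"travel": [18,-45,-18],"hand": 1,"twist": 0}])

```text
t: 13.65
tcp_pos: [467.5, -354.5, 243.2]
eef_rot: [-0.021, 1.0, -0.001, 0.002]
force: [-0.3, 0.4, 0.3]
width: 0.5
```

Run:
```python
from h import *
s=manip.sense();print(s["t"],s["tcp_pos"],s["force"])
ims=[]
for n in("top","scene"):
    c=vision.camera(n); u=proj(c,[545,40,60]).astype(int)
    im=c["frame"][:,:,::-1].copy()
    ims.append(cv2.resize(im[u[1]-75:u[1]+75,u[0]-70:u[0]+70],None,fx=2.8,fy=2.8,interpolation=2))
    for t in("cover_1","carton","tape","driver"):
        for r in vision.trace(t,n): print(n,t,round(r["p"],2),r["extent"])
cv2.imwrite("pics/a3.png",np.hstack(ims))
```

```text
13.65 [ 467.5031073  -354.50359547  243.21556862] [-0.327736    0.37173372  0.31437164]
top cover_1 0.89 [275.8, 249.3, 318.6, 298.0]
top cover_1 0.81 [128.4, 139.4, 181.8, 196.6]
top cover_1 0.78 [215.8, 193.6, 259.1, 236.8]
top cover_1 0.63 [126.2, 293.8, 175.6, 345.1]
top cover_1 0.61 [275.7, 190.5, 318.7, 233.6]
top carton 0.95 [127.6, 222.6, 174.3, 261.9]
top tape 0.76 [356.4, 194.3, 405.3, 242.0]
top driver 0.84 [225.6, 153.4, 312.4, 170.4]
scene cover_1 0.94 [274.5, 180.6, 320.4, 209.2]
scene cover_1 0.85 [373.8, 245.6, 423.2, 280.3]
scene cover_1 0.75 [259.6, 299.4, 304.9, 339.4]
scene cover_1 0.67 [299.4, 204.7, 349.7, 238.7]
scene cover_1 0.65 [230.8, 195.2, 279.2, 228.4]
scene cover_1 0.65 [255.3, 221.4, 311.1, 259.5]
scene carton 0.87 [327.0, 253.8, 369.5, 303.9]
scene carton 0.53 [218.6, 193.2, 367.3, 282.8]
scene tape 0.73 [208.9, 177.2, 243.7, 199.7]
scene tape 0.51 [209.7, 227.7, 239.9, 278.2]
scene driver 0.95 [209.1, 225.6, 241.0, 276.4]
```

View pics/a3.png

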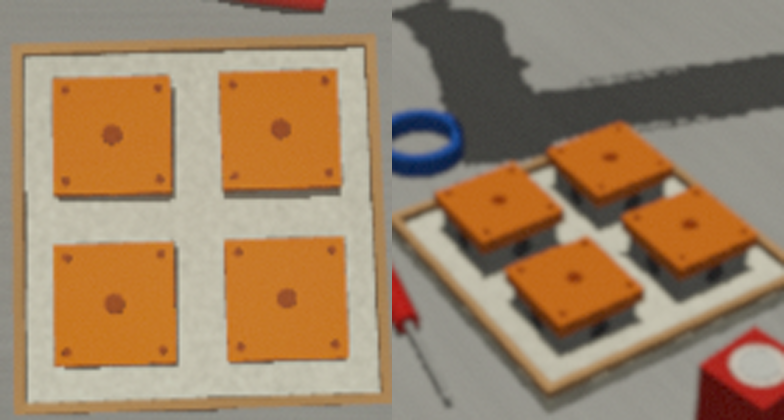

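The top view shows all four covers square and centred on their boxes. Cover_4 (upper left in the top crop, front in the scene crop) is flat and lower than before, and the bystanders haven't moved. Handing in now.

```bash
python3 -c "
from h import *
print(order.hand_in())"
```

```text
the job is handed in; nothing more can be done
None
```

Cover_4 (+x, +y) was the unclipped one. It now sits fully down on its box, and the job is handed in.

- **Finding it:** I pressed the edges with closed fingertips in the order cover_1, cover_3, cover_4. Cover_1 held solid at 9.6 N and cover_3 at 14 N, both with no give. Cover_4 tipped 2.3 mm with almost no force at first. I stopped there, so cover_2 was never pressed.
- **Seating it:** I pressed the middle of cover_4 up to 29 N. It sank about 5 mm (TCP height 68 to 63.2) and then stayed solid.
- **Checks:** Pressing its -x edge (11 N) and +x edge (6 N) afterwards gave no rocking, with TCP heights of 63.3 and 63.4. I did not press the +y and -y edges. The last pictures show all four covers level and in place, and the carton, tape and screwdriver unmoved. The hand is well clear, and the job took about 14 s.
- **Side force:** The presses put up to 11 N sideways on the fingertips. No sideways shift of the covers shows in the pictures.
- **Network miss:** In the last top view the network missed cover_2, but it is plainly visible in the picture.

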